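Tighten the lock ring on the mirror-grinding board

ROBOT

A 6-joint arm with a two-finger parallel gripper is mounted at the origin on the work surface. World frame = base frame: x ahead of the robot, y to its left, z up, the work surface at z = 0. Lengths are in m, angles in degrees, forces in N, time in s.
With the tool pointing down it reaches from about 0.375 to 0.9 m from the base axis. Payload 3.1 kg.
Tool frame: the origin (TCP) lies between the finger pads; the fingertips stand 22 mm ahead of it and the grasp point (between the pads) lies 3 mm ahead of it; z points along the fingers, y is the line along which they close (so a half turn about z gives the same grasp; the last joint's range is limited). The gripper opens to 87 mm and grips with 3 to 60 N. Pads are 19 mm wide; open, the fingers measure 117 mm over their backs; the gripper's body (75 mm by 190 mm) begins 51 mm behind the grasp point.
Start: joints at [53.772, 30.224, 82.088, -0, 67.689, -10.227], TCP at [0.274, 0.562, 0.245] pointing down, gripper open.
Joint ranges: [-176.69, 176.69], [-43.24, 126.21], [12.49, 139.97], [-82, 262], [0, 151.66], [-163.58, 163.58]. Speed limits (degrees/s): [159.86, 159.86, 180, 180, 180, 180].

INTERFACE

Orientations are given as a 3x3 rotation matrix whose columns are the frame's x, y, z axes.
In Python, from rig import bot, capture, search_frame, outline_of, spot_point gives the robot as it stands.
- The arm moves only by the tool jog_arm, never from a script. Its argument "rows" is text: rows parted by semicolons, each of 7 numbers parted by spaces: the opening, from 0 (shut) to 1 (fully open), then the shift along the tool's x, y, z as a fraction of full scale, then the turn, a rotation vector about the tool's x, y, z as a fraction of full scale. A call has 1 to 20 rows; each row is the pose to reach, as a shift and turn from the pose commanded when the call began, along the tool's axes at that moment; what a row does not reach only later rows make up. Full scale, the value 1, is 0.5 m for a shift and pi/4 rad for a turn. A row lasts 1/12 s, in which the tool goes at most 41.7 mm and 7.16 degrees, less where a joint would pass 70% of its speed; a pose out of reach is approached as far as the arm can. A call with a number of a shift or a turn outside -1 to 1 is refused whole. A call with a gripper value outside its range is refused whole. The fingers move at their own pace and stop on an object; the grip force is fixed at half the most. Time passes only in rows, so rows that repeat a pose let the fingers close. It gives the time, the measured TCP pose, the force, the opening and the grip force at its end, in the units of the state.
- bot.read_state(): the state, without advancing time (a new reading comes with each control period).
- capture(name): name is "scene" or "top" or "wrist"; returns a dict with "pixels" (480x640x3 uint8, red, green, blue), "fx", "fy", "cx", "cy" (pixels), "R" (3x3) and "t" (3): a world point X has camera coordinates R X + t; the wrist camera has in their place "mount" (4x4, takes a point from camera to tool coordinates, whose origin is the TCP and whose axes are the flange's). Camera axes: x right, y down, z forward; pixel columns grow to the right and rows downward; lengths in m; the calibration is good to about 2 mm. A picture is of the moment at which its call begins: read the wrist's pose just before it. There is no depth.
- bot.hand_in(): hands the job in; it is judged then, once.
Trained networks look in a picture, given as the dict that the camera call returned (one of the last four; its "shot" number tells which), for a name from the list of things; names that differ only in an ending like _2 or _b are one class to them, and where a whole thing is asked for, a point or a joint stands for the part that bears it (a point fixed in the world has none). Each returns a list of dicts, best first, with "conf" (0 to 1); they miss things now and then, are a little off and sometimes report something else, mostly with a low value. They report only what shows in the picture. A call takes as long as a camera call. They do not tell look-alikes from the thing itself.
- search_frame(label, picture): "point" ([x, y, z] in m, in world coordinates, good to about 4 mm: the middle of the surface that is visible of it).
- outline_of(label, picture): "region" (480x640 bool, what is visible of it).
- spot_point(label, picture): "point" ([x, y, z] in m, in world coordinates, good to about 4 mm: a listed point, or the origin of a listed thing).
The state is a dict: "time_s": time; "joint_positions": joint angles; "qvel": joint speeds; "tau": joint torques, N m; "position": TCP position; "tcp_rot": TCP orientation; "force": force on the tool from outside, world axes, zero at the start; "moment": the same for the moment, N m; "opening": opening from 0.0 (shut) to 1.0 (fully open); "grasp_force": force on a finger pad.
Only numpy, scipy, OpenCV 4.12 (cv2) and the standard library are available. Lean on these libraries where they do the work, as an engineer would, in place of code of your own. Each camera call takes 0.05 s, during which the arm holds its last target. There are 200 camera calls.

TASK

On the plywood grinding board, tighten the six-lugged lock ring with the larger of the two T-shaped pin spanners: turn the ring clockwise, seen from above, until the round brass stud on it points at the mirror. The two wooden cheeks allow only a short swing, so lift the spanner out of the notches, swing it back, drop it in again and take another stroke. Leave the spanner standing seated in the ring and let go; leave the smaller spanner where it is and do not turn the ring with the fingers.

Things in the scene. Friction and masses are not known exactly. Their poses are not given: they have to be found in the camera images.
- spanner: The larger T-shaped steel pin spanner, 0.35 kg, standing level on the table left or right of the board on three legs: two pins (9 mm thick, 24 mm long) under an 86 mm crossbar, 34 mm either side (+y, -y) of the handle's line, and a foot under the handle's end. Origin: midway between the pin tips, at tip level; z up. The handle runs along its own -x to the foot at 190 mm, towards the robot.
- spanner_grip (a point): Where to pinch the larger spanner's handle: 127 mm from its origin along its -x, 32 mm above the pin tips (mid-height), near its balance point (110 mm). The handle is a straight bar 16 mm wide (y) and 16 mm high, 24 to 40 mm above the pin tips. Held here (within 12 mm) the fingers stay clear of the cheeks when the spanner is seated.
- small_spanner: Bystander, on the other side of the board: a smaller T-shaped pin spanner of the same make, 125 mm long, pins only 40 mm apart (too close to go over the ring's hub). Origin midway between its pin tips, handle along its own -x. It must not be moved.
- lock_ring (a joint): Angle (rad) of the steel lock ring, growing clockwise seen from above; starts at 0.18 to 0.52, and 1.83 puts the stud straight at the mirror. Round hub 40 mm wide, 19 mm high, with six radial lugs every 60 degrees, 8 mm wide, 14 mm high, reaching 44 mm from the axis. It is stiff (0.3 N m) and stays where left. The spanner has about 15 degrees of play either way from mid-notch before it drives it.
- ring_stud (a point): The round brass stud, 9 mm wide, on the top of one of the ring's six lugs, 37 mm from the ring's axis, its top 19 mm above the board. Notches lie midway between lugs, so 30, 90, 150.. degrees from the stud; the spanner drops in when its two pins are within 14 degrees of the middles of two opposite notches.
- ring_seat (a point): Point on the ring's axis at the top of the fixed plywood board (430 x 330 x 20 mm). +x points to the mirror (124 mm glass disc 135 mm away), z up. A seated spanner's origin is here (within 8 mm), pin tips on the board, handle away from the mirror. Wooden cheeks 52 to 92 mm from the axis, 56 mm high, stop the handle 48 degrees either side of -x. Lift the spanner 25 mm or more to clear the ring.
Not all that is in view belongs to the job. Leave any orange look-alike of the spanner alone.

How it is judged:
By the outcome, as a careful person would: the job done as asked, in the order asked, and still so for the second after the job is handed in, with the robot touching nothing.
It also fails if it takes over 54 s, if anything falls off the work surface, if the arm or the gripper's body presses on something with over 40 N, if the wrist force passes 120 N, or if a joint passes its speed limit or range.

## Working session

There is one attempt and no reset: what is moved stays moved. The work goes in short steps, Python scripts to look and compute and a tool call to move; the robot and the scene stay as the last step left them, time stands still between calls to the robot, and variables do not carry over. Pictures are saved under pics/ and viewed, at most 10 in all, crops included, and the job is handed in when it is done.

Besides the shell and the picture viewer there is one more tool, called after "Emit:" as a command line: name --argument value ..., lists and objects as JSON in quotes. jog_arm: Moves the arm, as the interface text tells. Its arguments: {"type":"object","properties":{"rows":{"type":"string"}},"required":["rows"]}

```bash
mkdir -p pics; cat > h.py <<'E'
import numpy as np, cv2
from rig import bot, capture, search_frame, outline_of, spot_point
def save(c,n,crop=None):
    im=cv2.cvtColor(c["pixels"],cv2.COLOR_RGB2BGR)
    if crop: 
        a,b,w,h=crop; im=cv2.resize(im[b:b+h,a:a+w],None,fx=min(800/w,600/h),fy=min(800/w,600/h))
    cv2.imwrite("pics/"+n,im)
def ray(c,u,v,z):
    "world point at height z seen at pixel u,v (fixed cameras)"
    d=c["R"].T@np.array([(u-c["cx"])/c["fx"],(v-c["cy"])/c["fy"],1]); o=-c["R"].T@c["t"]
    return o+d*(z-o[2])/d[2]
def proj(c,X):
    p=c["R"]@np.array(X)+c["t"]; return c["cx"]+c["fx"]*p[0]/p[2], c["cy"]+c["fy"]*p[1]/p[2]
E
python3 - <<'E'
from h import *
np.set_printoptions(precision=4,suppress=True)
s=bot.read_state(); print(s["position"],s["tcp_rot"],s["force"],s["opening"])
for n in("top","scene"):
    c=capture(n); save(c,n+"0.png"); print(n,-c["R"].T@c["t"])
    for l in("spanner","spanner_grip","small_spanner","ring_stud","ring_seat"):
        print(l,[(np.round(d["point"],4),round(d["conf"],2)) for d in spot_point(l,c)[:3]])
E
```

```text
[0.2736 0.5612 0.2436] [[-0.8988  0.4384 -0.0012]
 [ 0.4384  0.8988 -0.0018]
 [ 0.0003 -0.0021 -1.    ]] [ 0.0614 -0.4585  0.5319] 0.9971931853657744
top [ 0.4179 -0.0206  0.8998]
spanner [(array([ 0.3501,  0.2424, -0.0024]), 0.93), (array([ 0.6063,  0.3625, -0.0055]), 0.62)]
spanner_grip [(array([0.4836, 0.3648, 0.0289]), 0.91), (array([0.2303, 0.273 , 0.0321]), 0.66)]
small_spanner [(array([ 0.6343, -0.3604, -0.0012]), 0.76)]
ring_stud [(array([0.6144, 0.0189, 0.0381]), 0.6)]
ring_seat [(array([ 0.6165, -0.0129,  0.028 ]), 0.75)]
scene [1.035  0.0155 0.9958]
spanner [(array([0.6066, 0.3626, 0.0024]), 0.96), (array([ 0.3529,  0.2436, -0.0005]), 0.81), (array([ 0.6155, -0.018 ,  0.0192]), 0.37)]
spanner_grip [(array([0.482 , 0.3605, 0.0339]), 0.92), (array([0.2344, 0.2714, 0.0301]), 0.92)]
small_spanner [(array([ 0.6429, -0.3638, -0.0015]), 0.9), (array([0.6078, 0.3614, 0.0019]), 0.55)]
ring_stud [(array([0.6168, 0.0178, 0.0382]), 0.64)]
ring_seat [(array([ 0.6157, -0.0168,  0.0171]), 0.95)]
```

View pics/top0.png

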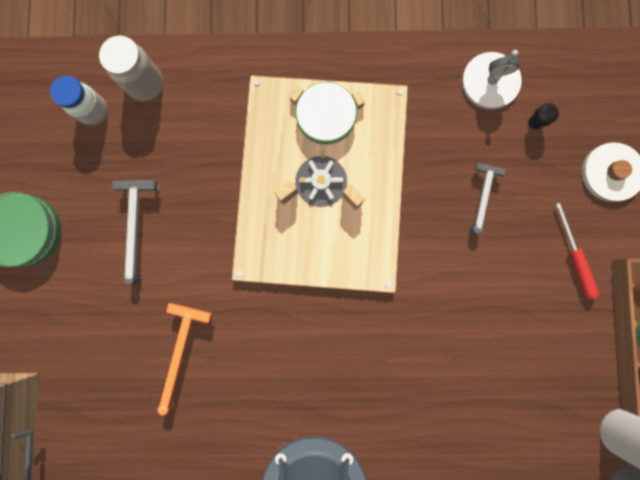

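View pics/scene0.png

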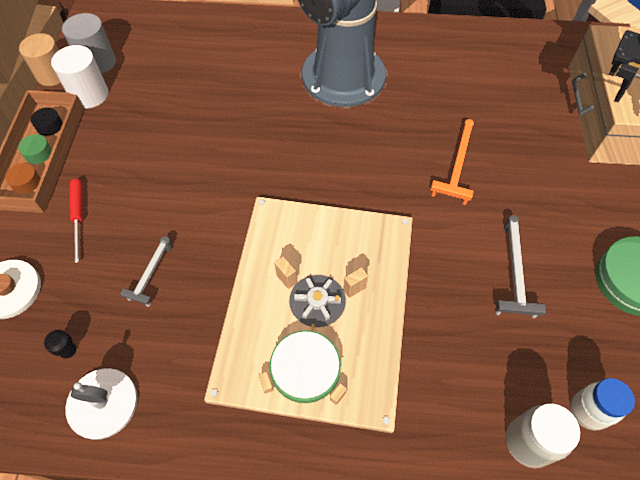

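Top view: the grey spanner is at (134,185)–(130,280), the orange look-alike at (188,312), the small spanner at (490,170), the ring at (321,181) and the mirror at (326,112). In the scene view the stud is at about (337,299), pointing to world +y. Next I'll refine the measurements.

```bash
python3 - <<'E'
from h import *
np.set_printoptions(precision=4,suppress=True)
t=capture("top"); s=capture("scene")
a=cv2.cvtColor(t["pixels"],cv2.COLOR_RGB2BGR)[80:230,250:400]; b=cv2.cvtColor(s["pixels"],cv2.COLOR_RGB2BGR)[240:390,240:390]
cv2.imwrite("pics/crop1.png",np.hstack([cv2.resize(a,(400,400),interpolation=cv2.INTER_CUBIC),cv2.resize(b,(400,400),interpolation=cv2.INTER_CUBIC)]))
cor=[ray(t,u,v,.02)[:2] for u,v in((257,83),(400,93),(239,274),(388,285))]
print("screws",np.array(cor)); 
for i,j in((2,0),(3,1)): d=cor[j]-cor[i]; print("yaw",np.degrees(np.arctan2(d[1],d[0])))
for i,j in((1,0),(3,2)): d=cor[j]-cor[i]; print("yaw-y",np.degrees(np.arctan2(-d[0],d[1])))
for n,c in(("top",t),("scene",s)):
    m=[d for d in outline_of("spanner",c) ]
    for d in m[:3]:
        v,u=np.nonzero(d["region"]); print(n,d["conf"],u.min(),u.max(),v.min(),v.max(),ray(c,u.mean(),v.mean(),.035))
    for d in outline_of("lock_ring",c)[:2]:
        v,u=np.nonzero(d["region"]); print(n,"ring",d["conf"],u.min(),u.max(),v.min(),v.max(),ray(c,u.mean(),v.mean(),.034))
    # brassy pixels around the ring
    h=cv2.cvtColor(c["pixels"],cv2.COLOR_RGB2HSV)
    p0=proj(c,[.616,-.014,.037]); 
    M=cv2.inRange(h,(8,110,120),(25,255,255)); K=np.zeros_like(M); cv2.circle(K,(int(p0[0]),int(p0[1])),24,255,-1)
    k,lab,st,ce=cv2.connectedComponentsWithStats(M&K)
    for i in range(1,k):
        if st[i,4]>3: print(n,"brass",st[i,4],ce[i],ray(c,*ce[i],.039))
E
```

```text
screws [[ 0.8249  0.1134]
 [ 0.7992 -0.1853]
 [ 0.4255  0.1477]
 [ 0.4015 -0.1521]]
yaw -4.9123326207739595
yaw -4.7754888468819345
yaw-y -4.916100005760819
yaw-y -4.563412969275642
top 0.8 158 211 304 415 [0.2749 0.2609 0.035 ]
top 0.58 113 158 181 284 [0.5286 0.3596 0.035 ]
top ring 0.59 300 342 161 199 [ 0.6126 -0.019   0.034 ]
top brass 4 [322.5 155.5] [ 0.6626 -0.0228  0.039 ]
top brass 30 [320.6333 178.6333] [ 0.6152 -0.0187  0.039 ]
top brass 8 [302.5 179.5] [0.6138 0.0177 0.039 ]
scene 0.75 431 473 119 203 [0.3005 0.2567 0.035 ]
scene 0.73 497 545 215 317 [0.5487 0.3621 0.035 ]
scene ring 0.88 294 340 277 319 [ 0.6178 -0.0185  0.034 ]
scene brass 6 [331.8333 276.5   ] [0.5736 0.0061 0.039 ]
scene brass 65 [317.     295.1846] [ 0.6142 -0.0192  0.039 ]
scene brass 22 [336.8182 297.1818] [0.6155 0.018  0.039 ]
```

View pics/crop1.png

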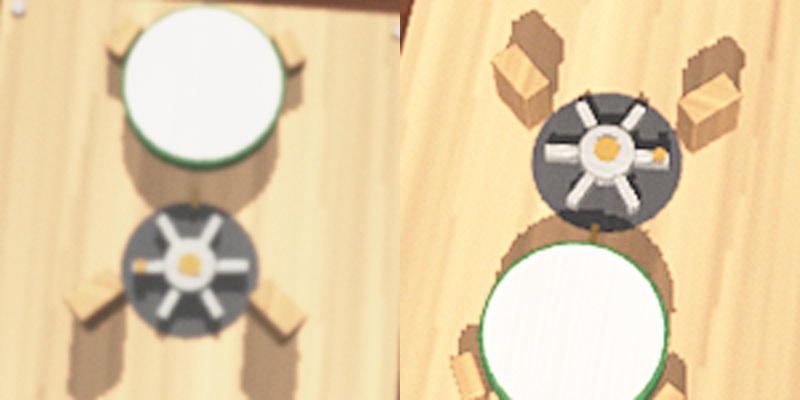

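The ring axis is at about (0.615, -0.019), the seat yaw is about -4.8° and the stud sits about 94° from the mirror direction. Two strokes should cover it: enter at +33° and swing to -44°, then enter at +31° and swing to -15°. First I need the spanner's pose and the approach numbers.

```bash
cat >> h.py <<'E'
AX=np.array([.615,-.019]); YS=-4.8
def plan(p,yaw,st=None):
    "numbers for a jog to TCP p with spanner yaw (deg, world); tool x = -spanner x"
    st=st or bot.read_state(); R=np.array(st["tcp_rot"]); d=R.T@(np.array(p)-st["position"])/.5
    x=np.radians(yaw+180); T=np.array([[np.cos(x),np.sin(x),0],[np.sin(x),-np.cos(x),0],[0,0,-1]]).T
    T=np.array([[np.cos(x),np.sin(x),0],[np.sin(x),-np.cos(x),0],[0,0,-1.]])
    w=cv2.Rodrigues(R.T@T)[0].ravel()/(np.pi/4)
    print(np.round(d,4),np.round(w,4))
E
python3 - <<'E'
from h import *
np.set_printoptions(precision=4,suppress=True)
for n in("top","scene"):
    c=capture(n)
    for d in outline_of("spanner",c):
        v,u=np.nonzero(d["region"]); P=np.array([ray(c,a,b,.04)[:2] for a,b in zip(u,v)])
        if abs(P[:,1].mean()-.36)>.03 or P[:,0].mean()<.4: continue
        H=P[(P[:,0]<.575)&(P[:,0]>.44)]; k=np.polyfit(H[:,0],H[:,1],1)
        print(n,d["conf"],"yaw",np.degrees(np.arctan(k[0])),"y at .48/.6",np.polyval(k,[.48,.6]),"x range",np.percentile(P[:,0],[.5,99.5]),"bar y",np.percentile(P[P[:,0]>.595,1],[1,99]))
        B=P[abs(P[:,1]-.362)>.018]; print("bar x",B[:,0].min(),B[:,0].max(),B[:,0].mean())
plan([.48,.362,.12],0)
E
```

```text
top 0.88 yaw -1.1503060835211731 y at .48/.6 [0.3596 0.3572] x range [0.4109 0.6142] bar y [0.3132 0.4027]
bar x 0.4147464168252725 0.6143566489920704 0.6028407735714709
scene 0.85 yaw -0.04865769107782357 y at .48/.6 [0.36   0.3599] x range [0.4113 0.6246] bar y [0.3155 0.401 ]
bar x 0.4389637122865808 0.6264893909118701 0.610363209886781
[-0.5455 -0.1784  0.2491] [ 0.      0.     -0.5777]
```

Emit:
jog_arm --rows "0.7 -0.545 -0.178 0.17 0 0 -0.565; 0.7 -0.545 -0.178 0.17 0 0 -0.565; 0.7 -0.545 -0.178 0.17 0 0 -0.565; 0.7 -0.545 -0.178 0.17 0 0 -0.565; 0.7 -0.545 -0.178 0.17 0 0 -0.565; 0.7 -0.545 -0.178 0.17 0 0 -0.565; 0.7 -0.545 -0.178 0.17 0 0 -0.565; 0.7 -0.545 -0.178 0.17 0 0 -0.565; 0.7 -0.545 -0.178 0.17 0 0 -0.565; 0.7 -0.545 -0.178 0.17 0 0 -0.565; 0.7 -0.545 -0.178 0.17 0 0 -0.565"

```text
time_s: 2.02
position: [0.479, 0.3632, 0.1599]
tcp_rot: [[-1.0, 0.009, -0.0], [0.009, 1.0, 0.001], [0.0, 0.001, -1.0]]
force: [0.4, 0.2, -0.3]
opening: 0.699
grasp_force: 0.0
```

```bash
python3 - <<'E'
from h import *
np.set_printoptions(precision=4,suppress=True)
s=bot.read_state(); print(s["position"],s["tcp_rot"][0],s["joint_positions"],s["qvel"])
w=capture("wrist"); save(w,"w1.png"); print(w["mount"])
for l in("spanner","spanner_grip"):
  print(l,[(np.round(d["point"],4),round(d["conf"],2)) for d in spot_point(l,w)[:2]])
plan([.4795,.3605,.035],-.6)
E
```

```text
[0.479  0.3632 0.1599] [-1.      0.0093 -0.0003] [ 26.5148  34.4326  90.0492   0.0438  55.5225 -62.9759] [ 1.2369 -0.3292  0.0612 -0.1101 -0.0915 -0.2556]
[[-0.0007 -0.964  -0.2659  0.0727]
 [ 1.     -0.0008  0.0002  0.    ]
 [-0.0004 -0.2659  0.964  -0.1396]
 [ 0.      0.      0.      1.    ]]
spanner [(array([ 0.6084,  0.36  , -0.0003]), 0.93), (array([ 0.3539,  0.239 , -0.006 ]), 0.91)]
spanner_grip [(array([0.4812, 0.3616, 0.0311]), 0.85)]
[-0.0015 -0.0065  0.2503] [0.0007 0.0006 0.0037]
```

View pics/w1.png

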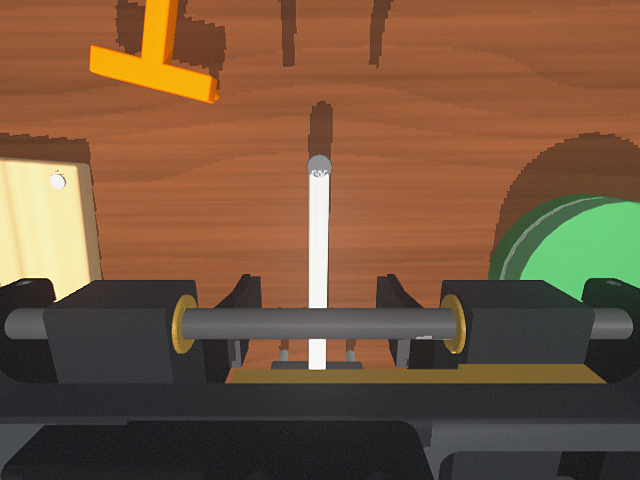

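The handle runs straight down the picture at column 319, centred between the fingers. Descending and closing.

Emit:
jog_arm --rows "0.6 -0.002 -0.003 0.08 0 0 0; 0.6 -0.002 -0.003 0.15 0 0 0; 0.6 -0.002 -0.003 0.21 0 0 0; 0.6 -0.002 -0.003 0.25 0 0 0; 0.6 -0.002 -0.003 0.25 0 0 0; 0.6 -0.002 -0.003 0.25 0 0 0; 0 -0.002 -0.003 0.25 0 0 0; 0 -0.002 -0.003 0.25 0 0 0; 0 -0.002 -0.003 0.25 0 0 0; 0 -0.002 -0.003 0.25 0 0 0; 0 -0.002 -0.003 0.25 0 0 0; 0 -0.002 -0.003 0.25 0 0 0; 0 -0.002 -0.003 0.25 0 0 0; 0 -0.002 -0.003 0.25 0 0 0"

```text
time_s: 3.33
position: [0.4813, 0.3614, 0.0352]
tcp_rot: [[-1.0, 0.011, 0.001], [0.011, 1.0, 0.001], [-0.001, 0.001, -1.0]]
force: [0.3, 1.5, 4.1]
opening: 0.178
grasp_force: 30.0
```

Emit:
jog_arm --rows "0 0 0 -0.06 0 0 0; 0 0 0 -0.12 0 0 0; 0 0 0 -0.18 0 0 0; 0 0 0 -0.18 0 0 0; 0 0 0 -0.18 0 0 0; 0 0 0 -0.18 0 0 0"

```text
time_s: 3.83
position: [0.4795, 0.36, 0.1232]
tcp_rot: [[-1.0, 0.01, -0.003], [0.01, 1.0, -0.002], [0.003, -0.002, -1.0]]
force: [0.1, -1.3, -3.7]
opening: 0.183
grasp_force: 30.0
```

```bash
python3 - <<'E'
from h import *
np.set_printoptions(precision=4,suppress=True)
s=bot.read_state(); print(s["position"],s["tcp_rot"],s["force"],s["moment"],s["opening"])
R=np.array(s["tcp_rot"])
for n in("top","scene","wrist"):
  c=capture(n)
  for l in("spanner","spanner_grip"):
    for d in spot_point(l,c)[:2]: 
      r=R.T@(np.array(d["point"])-s["position"])
      if abs(r[1])<.08: print(n,l,r,round(d["conf"],2))
  if n!="wrist":
    for d in outline_of("spanner",c)[:2]:
      z=s["position"][2]+.002; v,u=np.nonzero(d["region"]); P=np.array([ray(c,a,b,z+.003)[:2] for a,b in zip(u,v)])
      B=P[P[:,0]>.56]
      if len(B)>20 and abs(B[:,1].mean()-.36)<.03: print("xmax",P[:,0].max(),"bar y mid",(B[:,1].min()+B[:,1].max())/2)
x=np.radians(28.7); p=AX-.127*np.array([np.cos(x),np.sin(x)]); print(p)
plan([*p,s["position"][2]],28.7)
E
```

```text
[0.4795 0.36   0.1232] [[-0.9999  0.01   -0.003 ]
 [ 0.01    0.9999 -0.0017]
 [ 0.003  -0.0018 -1.    ]] [ 0.0853 -1.3039 -3.6911] [-0.0253  0.1108  0.0079] 0.18322953443696935
xmax 0.6147447986845773 bar y mid 0.35077087277441993
scene spanner [-0.1252  0.0002  0.0342] 0.84
scene spanner_grip [-0.0035 -0.0004  0.0057] 0.85
xmax 0.6279085042763299 bar y mid 0.3534699887917111
wrist spanner_grip [0.0011 0.0026 0.0022] 0.88
[ 0.5036 -0.08  ]
[-0.0545 -0.881   0.0024] [-0.0001 -0.0004 -0.6505]
```

Emit:
jog_arm --rows "0 -0.004 -0.06 -0.034 0 0 -0.05; 0 -0.008 -0.13 -0.034 0 0 -0.1; 0 -0.012 -0.2 -0.034 0 0 -0.15; 0 -0.017 -0.27 -0.034 0 0 -0.2; 0 -0.022 -0.35 -0.034 0 0 -0.26; 0 -0.027 -0.43 -0.034 0 0 -0.32; 0 -0.032 -0.51 -0.034 0 0 -0.38; 0 -0.037 -0.59 -0.034 0 0 -0.44; 0 -0.042 -0.67 -0.034 0 0 -0.5; 0 -0.047 -0.75 -0.034 0 0 -0.56; 0 -0.051 -0.82 -0.034 0 0 -0.61; 0 -0.0545 -0.881 -0.034 0 0 -0.65; 0 -0.0545 -0.881 -0.034 0 0 -0.65; 0 -0.0545 -0.881 -0.034 0 0 -0.65; 0 -0.0545 -0.881 -0.034 0 0 -0.65; 0 -0.0545 -0.881 -0.034 0 0 -0.65; 0 -0.0545 -0.881 -0.034 0 0 -0.65"

```text
time_s: 5.8
position: [0.5033, -0.0786, 0.1416]
tcp_rot: [[-0.876, -0.481, -0.001], [-0.481, 0.876, 0.0], [0.0, 0.001, -1.0]]
force: [0.5, 0.9, -3.9]
opening: 0.182
grasp_force: 30.0
```

```bash
python3 - <<'E'
from h import *
np.set_printoptions(precision=4,suppress=True)
s=bot.read_state(); R=np.array(s["tcp_rot"]); print(s["position"],np.degrees(np.arctan2(-R[1,0],-R[0,0])),R[2],s["force"],s["qvel"])
for n in("top","scene","wrist"):
  c=capture(n)
  for l in("spanner","spanner_grip","ring_seat","ring_stud"):
    for d in spot_point(l,c)[:2]: 
      if abs(d["point"][1])<.15: print(n,l,np.round(d["point"],4),"tool",R.T@(np.array(d["point"])-s["position"]),round(d["conf"],2))
  if n=="scene": save(c,"s2.png",(220,190,200,150))
x=np.radians(28.7); p=AX-.126*np.array([np.cos(x),np.sin(x)]); print(p)
plan([*p,.085],28.7);plan([*p,.055],28.7)
E
```

```text
[ 0.5033 -0.0786  0.1416] 28.780486433069573 [ 0.0004  0.0006 -1.    ] [ 0.5094  0.879  -3.9171] [ 0.125  -0.0308 -0.2287 -0.0758 -0.1377 -0.1696]
top spanner [ 0.6156 -0.0184  0.1011] tool [-0.1274 -0.0013  0.0404] 0.6
top ring_seat [ 0.6193 -0.0141  0.0252] tool [-0.1327  0.0006  0.1163] 0.62
top ring_stud [0.615  0.0157 0.0392] tool [-0.1433  0.0288  0.1023] 0.72
scene spanner [ 0.6148 -0.0197  0.1073] tool [-0.1261 -0.0021  0.0342] 0.89
scene spanner_grip [ 0.5044 -0.0783  0.1395] tool [-0.0011 -0.0003  0.0021] 0.97
scene ring_seat [ 0.6142 -0.019   0.0188] tool [-0.1259 -0.0012  0.1227] 0.71
scene ring_stud [0.6184 0.021  0.0384] tool [-0.1488  0.0318  0.1031] 0.6
wrist spanner_grip [ 0.503  -0.0799  0.1396] tool [ 0.0009 -0.001   0.002 ] 0.98
[ 0.5045 -0.0795]
[-0.0019  0.0002  0.1131] [-0.      0.     -0.0008]
[-0.0019  0.0002  0.1731] [-0.      0.     -0.0008]
```

View pics/s2.png

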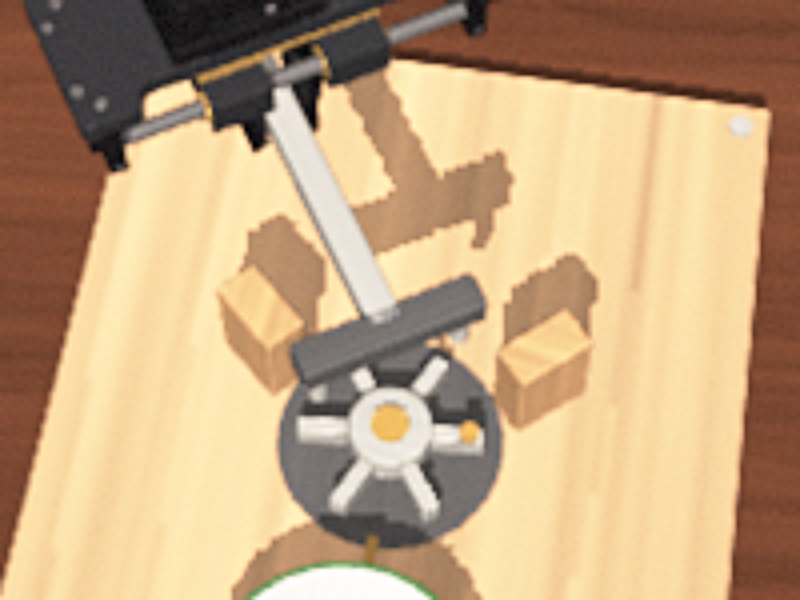

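The spanner hangs centred over the ring between the cheeks (crossbar near (390,330), hub at (390,425) in the crop). Lowering into the notches.

Emit:
jog_arm --rows "0 -0.002 0 0.05 0 0 0; 0 -0.002 0 0.1 0 0 0; 0 -0.002 0 0.12 0 0 0; 0 -0.002 0 0.14 0 0 0; 0 -0.002 0 0.155 0 0 0; 0 -0.002 0 0.165 0 0 0; 0 -0.002 0 0.172 0 0 0; 0 -0.002 0 0.172 0 0 0; 0 -0.002 0 0.172 0 0 0"

```text
time_s: 7.3
position: [0.505, -0.0796, 0.056]
tcp_rot: [[-0.877, -0.48, 0.001], [-0.48, 0.877, -0.0], [-0.001, -0.001, -1.0]]
force: [-0.6, 0.5, -2.4]
opening: 0.181
grasp_force: 30.0
```

```bash
cat >> h.py <<'E'
def arc(yaw1,n,L=.126,z=None):
    st=bot.read_state(); R=np.array(st["tcp_rot"]); y0=np.degrees(np.arctan2(-R[1,0],-R[0,0])); z=z or st["position"][2]
    for y in np.linspace(y0,yaw1,n+1)[1:]:
        a=np.radians(y); plan([*(AX-L*np.array([np.cos(a),np.sin(a)])),z],y,st)
E
python3 - <<'E'
from h import *
np.set_printoptions(precision=4,suppress=True)
arc(-10,8,z=.0560)
E
```

```text
[-0.0002  0.022  -0.0001] [-0.001   0.0009  0.1074]
[-0.0029  0.0431 -0.0001] [-0.0009  0.001   0.2149]
[-0.0073  0.0639 -0.0001] [-0.0009  0.001   0.3223]
[-0.0135  0.0843 -0.0001] [-0.0009  0.001   0.4297]
[-0.0214  0.104  -0.0001] [-0.0008  0.0011  0.5371]
[-0.0309  0.123  -0.0001] [-0.0008  0.0011  0.6446]
[-0.042   0.1411 -0.0001] [-0.0007  0.0012  0.752 ]
[-0.0545  0.1583 -0.0001] [-0.0007  0.0012  0.8594]
```

Emit:
jog_arm --rows "0 0 0.022 0 0 0 0.107; 0 -0.003 0.043 0 0 0 0.215; 0 -0.007 0.064 0 0 0 0.322; 0 -0.0135 0.084 0 0 0 0.43; 0 -0.0215 0.104 0 0 0 0.537; 0 -0.031 0.123 0 0 0 0.645; 0 -0.042 0.141 0 0 0 0.752; 0 -0.0545 0.158 0 0 0 0.86; 0 -0.0545 0.158 0 0 0 0.86; 0 -0.0545 0.158 0 0 0 0.86"

```text
time_s: 8.13
position: [0.4909, 0.0031, 0.0561]
tcp_rot: [[-0.985, 0.171, 0.001], [0.171, 0.985, -0.0], [-0.001, -0.0, -1.0]]
force: [-0.9, -0.3, -3.3]
opening: 0.181
grasp_force: 30.0
```

```bash
python3 - <<'E'
from h import *
np.set_printoptions(precision=4,suppress=True)
s=bot.read_state();print(s["moment"],s["position"])
c=capture("scene"); save(c,"s3.png",(220,190,200,150))
for d in spot_point("spanner",c)[:2]+spot_point("ring_stud",c)[:1]: print(d["point"],d["conf"])
arc(-48.8,8,z=.056)
E
```

```text
[0.0918 0.1837 0.0567] [0.4909 0.0031 0.0561]
[0.6158, -0.0223, 0.0218] 0.88
[0.351, 0.2407, 0.0012] 0.78
[0.6332, 0.016, 0.0394] 0.64
[-0.0015  0.0219 -0.0005] [-0.      0.0002  0.1079]
[-0.0042  0.0431 -0.0005] [-0.      0.0002  0.2158]
[-0.0087  0.064  -0.0005] [0.     0.0002 0.3237]
[-0.0149  0.0844 -0.0005] [0.     0.0002 0.4316]
[-0.0228  0.1042 -0.0005] [0.     0.0002 0.5395]
[-0.0324  0.1233 -0.0005] [0.     0.0002 0.6474]
[-0.0436  0.1414 -0.0005] [0.     0.0002 0.7553]
[-0.0563  0.1586 -0.0005] [0.0001 0.0002 0.8632]
```

View pics/s3.png

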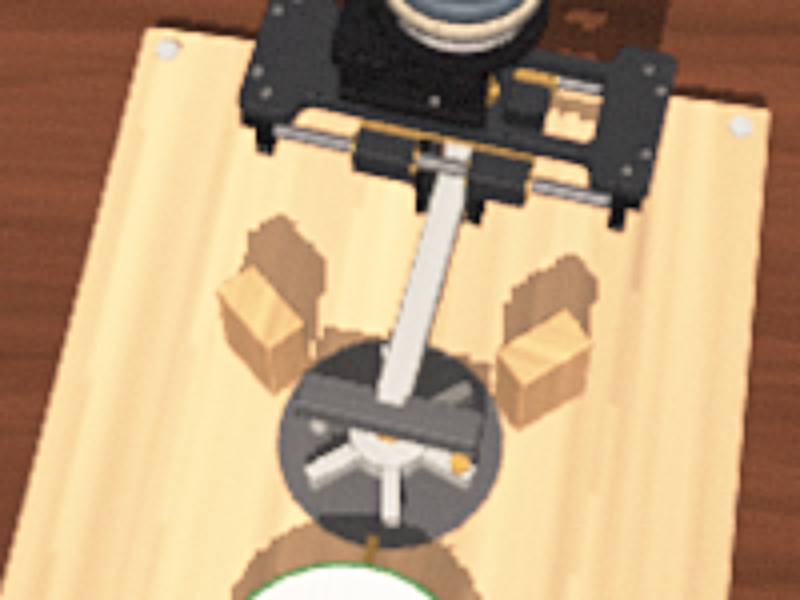

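The ring has turned with the spanner: the stud is now at (460,463) in the crop. Continuing the stroke.

Emit:
jog_arm --rows "0 -0.0015 0.022 0 0 0 0.108; 0 -0.004 0.043 0 0 0 0.216; 0 -0.0085 0.064 0 0 0 0.324; 0 -0.015 0.084 0 0 0 0.432; 0 -0.023 0.104 0 0 0 0.54; 0 -0.0325 0.123 0 0 0 0.647; 0 -0.0435 0.141 0 0 0 0.755; 0 -0.056 0.1585 0 0 0 0.863; 0 -0.056 0.1585 0 0 0 0.863; 0 -0.056 0.1585 0 0 0 0.863"

```text
time_s: 9.12
position: [0.5315, 0.0761, 0.0554]
tcp_rot: [[-0.66, 0.752, -0.001], [0.752, 0.66, 0.0], [0.001, -0.001, -1.0]]
force: [-1.6, 1.2, -2.2]
opening: 0.178
grasp_force: 30.0
```

```bash
python3 - <<'E'
from h import *
np.set_printoptions(precision=4,suppress=True)
s=bot.read_state();R=np.array(s["tcp_rot"]);print(s["moment"],s["force"],s["position"],np.degrees(np.arctan2(-R[1,0],-R[0,0])))
for n in("top","scene"):
  c=capture(n)
  for d in spot_point("spanner",c)[:2]+spot_point("ring_stud",c)[:1]: 
    q=np.array(d["point"])[:2]-AX; print(n,d["point"],d["conf"],"rel ang",np.degrees(np.arctan2(q[1],q[0]))-YS)
E
```

```text
[0.3133 0.1651 0.1206] [-1.6079  1.2269 -2.1652] [0.5315 0.0761 0.0554] -48.72897857969443
top [0.6154, -0.0158, 0.0149] 0.76 rel ang 87.67498365109897
top [0.6488, -0.0025, 0.0421] 0.87 rel ang 30.820042364470392
scene [0.612, -0.0182, 0.0207] 0.73 rel ang 169.8685828218625
scene [0.6515, -0.002, 0.0384] 0.96 rel ang 29.773910905883422
```

The stud is now about 30° from the mirror, as predicted. Lifting the spanner out and swinging it back.

Emit:
jog_arm --rows "0 0 0 -0.02 0 0 0; 0 0 0 -0.045 0 0 0; 0 0 0 -0.068 0 0 0; 0 0 0 -0.068 0 0 0; 0 0 0 -0.068 0 0 0; 0 -0.0015 -0.027 -0.068 0 0 -0.138; 0 -0.006 -0.054 -0.068 0 0 -0.276; 0 -0.013 -0.08 -0.068 0 0 -0.413; 0 -0.023 -0.106 -0.068 0 0 -0.551; 0 -0.036 -0.13 -0.068 0 0 -0.689; 0 -0.051 -0.1525 -0.068 0 0 -0.827; 0 -0.051 -0.1525 -0.068 0 0 -0.827"

```text
time_s: 10.42
position: [0.4906, 0.0047, 0.0891]
tcp_rot: [[-0.98, 0.201, -0.001], [0.201, 0.98, -0.001], [0.001, -0.001, -1.0]]
force: [0.3, -0.8, -2.5]
opening: 0.182
grasp_force: 30.0
```

Emit:
jog_arm --rows "0 -0.0015 -0.027 0 0 0 -0.138; 0 -0.006 -0.054 0 0 0 -0.276; 0 -0.013 -0.08 0 0 0 -0.413; 0 -0.023 -0.106 0 0 0 -0.551; 0 -0.036 -0.13 0 0 0 -0.689; 0 -0.051 -0.1525 0 0 0 -0.827; 0 -0.051 -0.1525 0 0 0 -0.827; 0 -0.051 -0.1525 0 0 0 -0.827; 0 -0.051 -0.1525 0 0 0 -0.827"

```text
time_s: 11.17
position: [0.5001, -0.0723, 0.0892]
tcp_rot: [[-0.903, -0.429, -0.002], [-0.429, 0.903, 0.001], [0.001, 0.001, -1.0]]
force: [-0.6, -0.5, -3.3]
opening: 0.182
grasp_force: 30.0
```

```bash
python3 - <<'E'
from h import *
np.set_printoptions(precision=4,suppress=True)
s=bot.read_state();R=np.array(s["tcp_rot"]);print(s["moment"],s["force"],s["position"],np.degrees(np.arctan2(-R[1,0],-R[0,0])))
for n in("top","scene"):
  c=capture(n)
  for d in spot_point("spanner",c)[:2]+spot_point("ring_stud",c)[:1]: 
    q=np.array(d["point"])[:2]-AX; print(n,d["point"],d["conf"],"rel ang",np.degrees(np.arctan2(q[1],q[0]))-YS)
h=cv2.cvtColor(c["pixels"],cv2.COLOR_RGB2HSV); p0=proj(c,[.65,-.002,.039]); M=cv2.inRange(h,(8,110,120),(25,255,255)); K=np.zeros_like(M); cv2.circle(K,(int(p0[0]),int(p0[1])),8,255,-1)
v,u=np.nonzero(M&K); X=ray(c,u.mean(),v.mean(),.039); q=X[:2]-AX; print(len(u),X,np.degrees(np.arctan2(q[1],q[0]))-YS)
save(c,"s4.png",(220,190,200,150))
a=np.radians(25.7); plan([*(AX-.126*np.array([np.cos(a),np.sin(a)])),.0555],25.7)
E
```

```text
[0.0638 0.1245 0.0442] [-0.6011 -0.4537 -3.2886] [ 0.5001 -0.0723  0.0892] 25.38512655203728
top [0.6114, -0.014, 0.0505] 0.76 rel ang 130.5538872544363
top [0.6473, -0.0039, 0.0402] 0.64 rel ang 29.85572490523699
scene [0.3505, 0.2411, 0.0002] 0.95 rel ang 140.280548071935
scene [0.618, -0.016, 0.0548] 0.62 rel ang 49.79999999999996
scene [0.6497, -0.0032, 0.0387] 0.59 rel ang 29.281264811726153
22 [ 0.6487 -0.0023  0.039 ] 31.178791173578116
[-0.0006 -0.0027  0.0681] [ 0.0003 -0.0002 -0.0029]
```

View pics/s4.png

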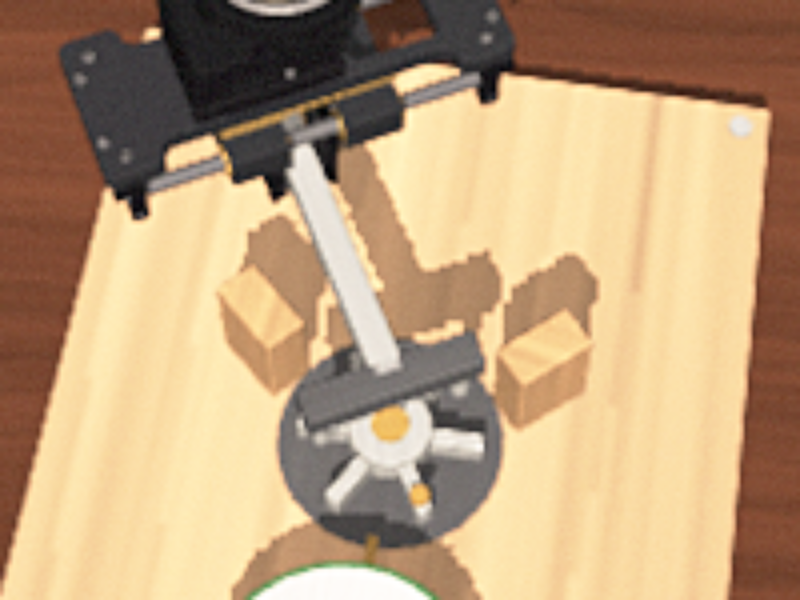

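The stud at (420,495) in the crop is about 30° short of the board's mark at (372,548). Dropping the spanner in again.

Emit:
jog_arm --rows "0 -0.001 -0.002 0.02 0 0 0; 0 -0.001 -0.002 0.035 0 0 0; 0 -0.001 -0.002 0.05 0 0 0; 0 -0.001 -0.002 0.06 0 0 0; 0 -0.001 -0.002 0.067 0 0 0; 0 -0.001 -0.002 0.067 0 0 0; 0 -0.001 -0.002 0.067 0 0 0"

```text
time_s: 12.05
position: [0.5016, -0.0738, 0.0557]
tcp_rot: [[-0.902, -0.431, -0.0], [-0.431, 0.902, 0.0], [0.0, 0.0, -1.0]]
force: [-0.1, -0.5, -2.6]
opening: 0.178
grasp_force: 30.0
```

```bash
python3 - <<'E'
from h import *
np.set_printoptions(precision=4,suppress=True)
arc(-15,8)
E
```

```text
[-0.0009  0.0234  0.    ] [ 0.0004 -0.0004  0.1127]
[-0.0038  0.0455  0.    ] [ 0.0004 -0.0004  0.2253]
[-0.0087  0.0672  0.    ] [ 0.0004 -0.0005  0.338 ]
[-0.0155  0.0884  0.    ] [ 0.0004 -0.0005  0.4507]
[-0.0242  0.109   0.    ] [ 0.0004 -0.0005  0.5633]
[-0.0346  0.1287  0.    ] [ 0.0003 -0.0005  0.676 ]
[-0.0467  0.1474  0.    ] [ 0.0003 -0.0005  0.7887]
[-0.0604  0.1649  0.    ] [ 0.0003 -0.0006  0.9013]
```

Emit:
jog_arm --rows "0 -0.001 0.023 0 0 0 0.113; 0 -0.004 0.0455 0 0 0 0.225; 0 -0.0085 0.067 0 0 0 0.338; 0 -0.0155 0.0885 0 0 0 0.45; 0 -0.024 0.109 0 0 0 0.563; 0 -0.0345 0.1285 0 0 0 0.676; 0 -0.0465 0.1475 0 0 0 0.789; 0 -0.06 0.165 0 0 0 0.9; 0 -0.06 0.165 0 0 0 0.9; 0 -0.06 0.165 0 0 0 0.9"

```text
time_s: 12.88
position: [0.4933, 0.0138, 0.056]
tcp_rot: [[-0.967, 0.254, 0.0], [0.254, 0.967, -0.0], [-0.0, 0.0, -1.0]]
force: [-0.2, -1.3, -3.8]
opening: 0.175
grasp_force: 30.0
```

```bash
cat >> h.py <<'E'
def stud():
    s=bot.read_state();R=np.array(s["tcp_rot"]);print(s["moment"],s["position"],np.degrees(np.arctan2(-R[1,0],-R[0,0])))
    for n in("top","scene","scene"):
      c=capture(n)
      for d in spot_point("ring_stud",c)[:1]: 
        q=np.array(d["point"])[:2]-AX; print(n,d["point"],d["conf"],"rel ang",np.degrees(np.arctan2(q[1],q[0]))-YS)
        h=cv2.cvtColor(c["pixels"],cv2.COLOR_RGB2HSV); p0=proj(c,d["point"]); M=cv2.inRange(h,(8,110,120),(25,255,255)); K=np.zeros_like(M); cv2.circle(K,(int(p0[0]),int(p0[1])),7,255,-1)
        v,u=np.nonzero(M&K)
        if len(u): X=ray(c,u.mean(),v.mean(),.039); q=X[:2]-AX; print(len(u),X,np.degrees(np.arctan2(q[1],q[0]))-YS)
    return c
E
python3 - <<'E'
from h import *
np.set_printoptions(precision=4,suppress=True)
c=stud(); save(c,"s5.png",(270,250,100,75))
arc(-19.8,1)
E
```

```text
[0.0657 0.0688 0.0355] [0.4933 0.0138 0.056 ] -14.73654218163102
top [0.6497, -0.0195, 0.0385] 0.84 rel ang 3.974469529557914
14 [ 0.6537 -0.0194  0.039 ] 4.1413096786868175
scene [0.6547, -0.0163, 0.0369] 0.93 rel ang 8.690699034030146
23 [ 0.6534 -0.0188  0.039 ] 5.081091591218694
scene [0.658, -0.0163, 0.0346] 0.74 rel ang 8.392925015770983
25 [ 0.6548 -0.0193  0.039 ] 4.3662275800771555
[-0.0013  0.0221 -0.    ] [-0.0001 -0.0005  0.1083]
```

View pics/s5.png

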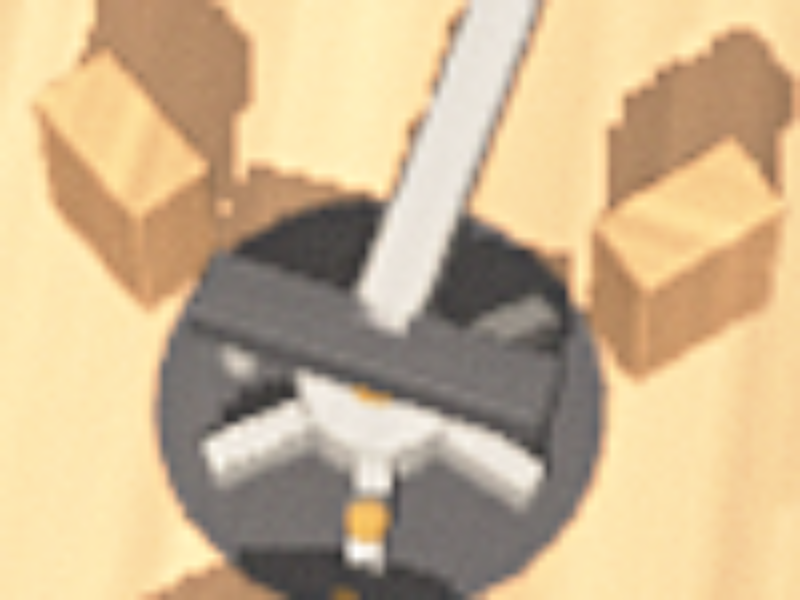

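The stud at (367,520) in the crop is about 4.7° short of the mark at (345,597). Small final turn.

Emit:
jog_arm --rows "0 -0.0005 0.0075 0 0 0 0.036; 0 -0.001 0.015 0 0 0 0.072; 0 -0.001 0.022 0 0 0 0.106; 0 -0.001 0.022 0 0 0 0.106; 0 -0.001 0.022 0 0 0 0.106; 0 -0.001 0.022 0 0 0 0.106"

```text
time_s: 13.68
position: [0.4958, 0.0239, 0.0559]
tcp_rot: [[-0.942, 0.337, -0.002], [0.337, 0.942, 0.0], [0.002, -0.0, -1.0]]
force: [-1.6, -1.1, -1.9]
opening: 0.181
grasp_force: 30.0
```

```bash
python3 - <<'E'
from h import *
np.set_printoptions(precision=4,suppress=True)
c=stud(); save(c,"s6.png",(250,250,133,150))
E
```

```text
[-0.0187  0.4072  0.0164] [0.4958 0.0239 0.0559] -19.688500707204657
top [0.6524, -0.0229, 0.0386] 0.68 rel ang -1.1531776822074926
14 [ 0.6568 -0.0218  0.039 ] 1.0015186944855579
scene [0.6551, -0.0179, 0.0378] 0.91 rel ang 6.371310625861489
23 [ 0.6527 -0.0216  0.039 ] 0.8692072247017211
scene [0.6543, -0.0212, 0.0358] 0.77 rel ang 1.595946750443212
23 [ 0.6527 -0.0216  0.039 ] 0.8692072247017211
```

View pics/s6.png

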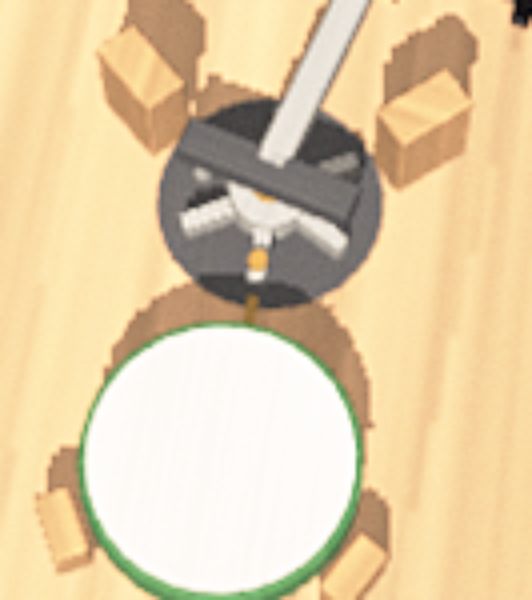

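The stud at (258,258) in the crop is in line with the mark at (251,310) and the mirror, within about 1°. Releasing and retreating upward.

Emit:
jog_arm --rows "0.2 0 0 0 0 0 0; 0.3 0 0 0 0 0 0; 0.5 0 0 0 0 0 0; 0.5 0 0 0 0 0 0; 0.5 0 0 0 0 0 0; 0.5 0 0 0 0 0 0; 0.5 0 0 -0.05 0 0 0; 0.5 0 0 -0.12 0 0 0; 0.5 0 0 -0.2 0 0 0; 0.5 0.05 0 -0.28 0 0 0; 0.5 0.1 0 -0.32 0 0 0; 0.5 0.1 0 -0.32 0 0 0; 0.5 0.1 0 -0.32 0 0 0; 0.5 0.1 0 -0.32 0 0 0; 0.5 0.1 0 -0.32 0 0 0"

```text
time_s: 15.23
position: [0.4499, 0.0407, 0.2152]
tcp_rot: [[-0.941, 0.337, -0.001], [0.337, 0.941, 0.0], [0.001, -0.0, -1.0]]
force: [0.0, -0.3, 0.9]
opening: 0.499
grasp_force: 0.0
```

```bash
python3 - <<'E'
from h import *
np.set_printoptions(precision=4,suppress=True)
c=stud(); save(c,"s7.png",(200,140,240,250)); print(bot.read_state()["opening"])
for n in("top","scene"):
  for l in ("spanner","spanner_grip"):
    for d in spot_point(l,capture(n))[:2]: print(n,l,d["point"],d["conf"])
E
```

```text
[ 0.0637 -0.035  -0.0109] [0.4499 0.0407 0.2152] -19.713982325333774
top [0.6509, -0.0229, 0.0377] 0.51 rel ang -1.4000188646791614
13 [ 0.6556 -0.0216  0.039 ] 1.1235796080344413
scene [0.6569, -0.0196, 0.0384] 0.62 rel ang 3.979591450654893
24 [ 0.6526 -0.0218  0.039 ] 0.6045212580840538
scene [0.6543, -0.0222, 0.0376] 0.85 rel ang 0.1449643324454275
23 [ 0.6527 -0.0216  0.039 ] 0.8692072247017211
0.4995761310109873
top spanner [0.6119, -0.0187, 0.0135] 0.89
top spanner [0.3506, 0.245, 0.0017] 0.72
top spanner_grip [0.6188, -0.0152, 0.0266] 0.21
scene spanner [0.6129, -0.0198, 0.0226] 0.79
scene spanner [0.353, 0.2423, -0.0007] 0.74
scene spanner_grip [0.2343, 0.2732, 0.0307] 0.82
scene spanner_grip [0.4985, 0.024, 0.0556] 0.79
```

View pics/s7.png

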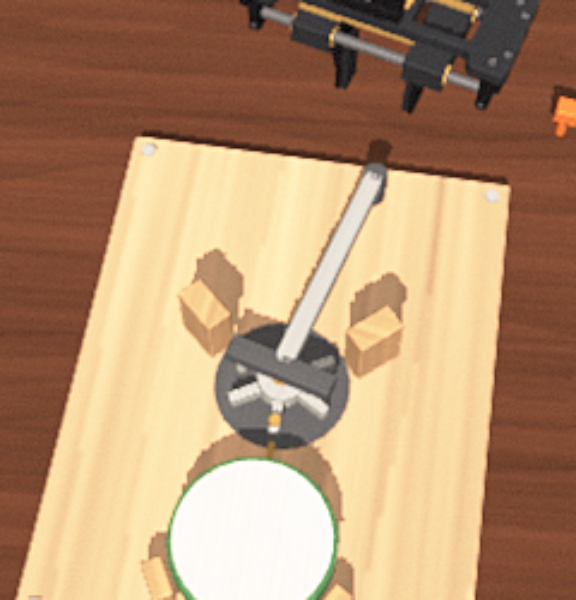

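The spanner stands seated and released, with its foot on the board at (375,180). The stud at (275,420) points at the mirror, and the robot is clear.

```bash
python3 -c "
from rig import bot
print(bot.hand_in())"
```

```text
the job is handed in; nothing more can be done
None
```

I tightened the lock ring clockwise in two strokes of the larger spanner; by camera the stud points at the mirror to within about 1°, the spanner stands seated and released, and I handed the job in at about 15 s.

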